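Find the full biscuit canister by weight and pump it airtight

TASK

One of the three identical green vacuum canisters is full of biscuits and clearly heavier than the other two: find it by feel, set it down gently on the wooden board and let go, then pump the lever on its lid through three full strokes, all the way down and all the way up again. Leave the other two canisters standing on the worktop, keep all of them upright, and do not disturb the mug, the salt shaker or the lemon.

Things in the scene. Friction and masses are not known exactly. Their poses are not given: they have to be found in the camera images.
- board: Fixed brown wooden chopping board lying flat on the worktop, 170 (x) x 260 (y) x 21 mm thick with rounded corners; origin at the centre of its underside, z up.
- canister_a: One of 3 identical loose opaque canisters: green, round, 62 mm in diameter; black lid of the same diameter, its top 100 mm up. 0.6-0.75 kg if full, else under 0.42 kg. Origin: centre of the base, z up. A steel lever (48 x 20 mm) lies across the lid: hinge 22 mm towards +x, 106 mm up; free end towards -x, within the lid's outline, up to 122 mm. Grip across the diameter from above.
- press_a (a point): Orange thumb pad on top of the free end of canister_a's pump lever, 38 mm from its hinge, at rest 14 mm off the canister's axis (towards its -x) and about 121 mm above its base; it goes down 10 mm in a full stroke. Press straight down here.
- lever_a (a joint): Pump lever of canister_a: 0 rad = raised (sprung back when let go), 0.28 rad = fully down on its stop. About 4.5 N at the pad start it moving, about 9 N hold it fully down.
- canister_b: One of 3 identical loose opaque canisters: green, round, 62 mm in diameter; black lid of the same diameter, its top 100 mm up. 0.6-0.75 kg if full, else under 0.42 kg. Origin: centre of the base, z up. A steel lever (48 x 20 mm) lies across the lid: hinge 22 mm towards +x, 106 mm up; free end towards -x, within the lid's outline, up to 122 mm. Grip across the diameter from above.
- press_b (a point): Orange thumb pad on top of the free end of canister_b's pump lever, 38 mm from its hinge, at rest 14 mm off the canister's axis (towards its -x) and about 121 mm above its base; it goes down 10 mm in a full stroke. Press straight down here.
- lever_b (a joint): Pump lever of canister_b: 0 rad = raised (sprung back when let go), 0.28 rad = fully down on its stop. About 4.5 N at the pad start it moving, about 9 N hold it fully down.
- canister_c: One of 3 identical loose opaque canisters: green, round, 62 mm in diameter; black lid of the same diameter, its top 100 mm up. 0.6-0.75 kg if full, else under 0.42 kg. Origin: centre of the base, z up. A steel lever (48 x 20 mm) lies across the lid: hinge 22 mm towards +x, 106 mm up; free end towards -x, within the lid's outline, up to 122 mm. Grip across the diameter from above.
- press_c (a point): Orange thumb pad on top of the free end of canister_c's pump lever, 38 mm from its hinge, at rest 14 mm off the canister's axis (towards its -x) and about 121 mm above its base; it goes down 10 mm in a full stroke. Press straight down here.
- lever_c (a joint): Pump lever of canister_c: 0 rad = raised (sprung back when let go), 0.28 rad = fully down on its stop. About 4.5 N at the pad start it moving, about 9 N hold it fully down.
- mug: White mug, 85 x 118 x 91 mm, loose bystander; origin at the centre of its underside.
- shaker: Salt shaker, 44 mm in diameter, 90 mm tall, loose bystander; origin at the centre of its underside.
- lemon: Lemon, 72 x 55 x 56 mm, loose bystander; origin at the centre of its underside.

How it is judged:
By the outcome, as a careful person would: the job done as asked, in the order asked, and still so for the second after the job is handed in, with the robot touching nothing.
It also fails if it takes over 72 s, if anything falls off the work surface, if the arm or the gripper's body presses on something with over 40 N, if the wrist force passes 120 N, or if a joint passes its speed limit or range.

ROBOT

A 7-joint arm with a two-finger parallel gripper is mounted at the origin on a cart in front of the work surface, level with it; the furniture and walls round the work are solid. World frame = base frame: x ahead of the robot, y to its left, z up, the work surface at z = 0. Lengths are in m, angles in degrees, forces in N, time in s.
With the tool pointing down it reaches from about 0.425 to 1.025 m from the base axis. Payload 9.4 kg.
Tool frame: the origin (TCP) lies at the very end of the fingers, on their centre line; the grasp point (between the pads) lies 19 mm behind it (pinch_z is the distance from the TCP to the grasp point, in m); z points along the fingers, y is the line along which they close (so a half turn about z gives the same grasp; the last joint's range is limited). The gripper opens to 85 mm and grips with 20 to 120 N. Pads are 22 mm wide; open, the fingers measure 114 mm over their backs; the gripper's body (76 mm by 85 mm) begins 54 mm behind the grasp point. The pads swing forward as they close: fully open they stand 13 mm farther back than shut.
Start: joints at [71.465, 34.337, -0.143, 91.639, 0.103, 54.024, -4.572], TCP at [0.177, -0.703, 0.231] pointing down, gripper open.
Joint ranges: [-147.43, 147.43], [-19.82, 112.94], [-74.19, 73.91], [6.32, 146.72], [-59.91, 239.91], [6.04, 106.73], [-150.56, 150.56]. Speed limits (degrees/s): [127.2, 127.2, 172.46, 172.46, 180, 180, 180].

INTERFACE

Orientations are given as [roll, pitch, yaw] about the fixed x, y, z axes, in that order (R = Rz(yaw) Ry(pitch) Rx(roll)).
In Python, from cell import * gives the robot as it stands. The module is installed in compiled form; this text tells all that it offers.
- The arm moves only by the tool jog_arm, never from a script. Its argument "commands" is a list of rows, each a list of 7 numbers: the shift along the tool's x, y, z in m, then the turn, a rotation vector about the tool's x, y, z in degrees, then the finger opening in m, from 0 to 0.0854. A call has exactly 5 rows; each row shifts and turns the commanded pose from where the row before left it, along the tool's axes as they then stand; what a row does not reach is not made up. A row lasts 1/10 s, in which the tool goes at most 50 mm and 8.59 degrees, less where a joint would pass 70% of its speed; a pose out of reach is approached as far as the arm can. A call is refused whole if a number of a shift passes 0.05 or a number of a turn 8.59, either way. A call with a gripper value outside its range is refused whole. The fingers move at their own pace and stop on an object; "grip_force" is the grip in N (left out, the last holds). Time passes only in rows, so rows that do not move let the fingers close, or fill a call up. It gives the time, the measured TCP pose, the force, the opening and the grip force at its end, in the units of the state.
- sense(): the state, without advancing time (a new reading comes with each control period).
- camera(name): name is "side" or "top" or "wrist"; returns (picture, depth): 420x560x3 uint8, red, green, blue; 420x560 float32, m along the optical axis (not along the pixel's ray), 0 where there is no reading.
- calibration(name): a dict with "fovy" (degrees; the focal length in pixels is half the picture's height over the tangent of half this angle, whatever the lens; pixels are square), "cx", "cy" (the principal point, pixels), "camera_from_world" (4x4, takes a point from world to camera coordinates). Camera axes: x right, y up, looking along -z (the intrinsics and any distortion apply to the point x, -y, -z); pixel columns grow to the right and rows downward; lengths in m; the calibration is good to about 2 mm. A picture is of the moment at which its call begins: read the wrist's pose just before it. calibration takes no time and is no camera call; for the wrist camera it gives the pose at the moment of the call.
- hand_in(): hands the job in; it is judged then, once.
Trained networks look in the newest picture that a camera, given by its name, has taken for a name from the list of things; names that differ only in an ending like _2 or _b are one class to them, and where a whole thing is asked for, a point or a joint stands for the part that bears it (a point fixed in the world has none). Each returns a list of dicts, best first, with "score" (0 to 1); they miss things now and then, are a little off and sometimes report something else, mostly with a low value. They report only what shows in the picture. A call takes as long as a camera call.
- recognise(camera, query): "pixel" ([column, row] in pixels, amid what is visible of it).
- silhouettes(camera, query): "pixels" (420x560 bool, what is visible of it) and "pixel" ([column, row] in pixels, amid what is visible of it).
The state is a dict: "time": time; "qpos": joint angles; "qvel": joint speeds; "joint_efforts": joint torques, N m; "ee_pos": TCP position; "orientation": TCP orientation; "force": force on the tool from outside, world axes, zero at the start; "wrist_torque": the same for the moment, N m; "finger_gap": finger opening in m; "grasp_force": force on a finger pad.
Only numpy, scipy, OpenCV 4.12 (cv2) and the standard library are available. Lean on these libraries where they do the work, as an engineer would, in place of code of your own. Each camera call takes 0.05 s, during which the arm holds its last target. There are 200 camera calls.

## Working session

There is one attempt and no reset: what is moved stays moved. The work goes in short steps, Python scripts to look and compute and a tool call to move; the robot and the scene stay as the last step left them, time stands still between calls to the robot, and variables do not carry over. Pictures are saved under pics/ and viewed, at most 10 in all, crops included, and the job is handed in when it is done.

Besides the shell and the picture viewer there is one more tool, called after "Request:" in YAML: its name, and indented under it one key for each argument. jog_arm: Moves the arm, as the interface text tells. Its arguments: {"type":"object","properties":{"commands":{"type":"array","items":{"type":"array","items":{"type":"number"}}},"grip_force":{"type":"number"}},"required":["commands"]}

```bash
mkdir -p pics; cat > h.py <<'E'
from cell import *
import numpy as np, cv2
def world(cam,px,depth,cal=None):
    c=cal or calibration(cam); f=210/np.tan(np.radians(c["fovy"]/2))
    px=np.atleast_2d(px).astype(int); d=depth[px[:,1],px[:,0]]
    X=(px[:,0]-c["cx"])/f*d; Y=-(px[:,1]-c["cy"])/f*d
    P=np.c_[X,Y,-d,np.ones(len(d))]
    return (P@np.linalg.inv(c["camera_from_world"]).T)[:,:3][d>0]
E
python3 - <<'E'
from h import *
s=sense(); print({k:np.round(v,3).tolist() for k,v in s.items()})
ims=[]
for cam in ["top","side"]:
    p,d=camera(cam); ims.append(p); print(cam,calibration(cam).keys())
    for q in ["board","canister_a","press_a","mug","shaker","lemon"]:
        for r in silhouettes(cam,q):
            if r["score"]<.3: continue
            v,u=np.nonzero(r["pixels"]); W=world(cam,np.c_[u,v],d)
            print(q,round(r["score"],2),np.round(r["pixel"]),np.round(np.percentile(W,[2,50,98],axis=0),3).tolist())
cv2.imwrite("pics/1.png",cv2.resize(np.vstack(ims)[:,:,::-1],(400,600)))
E
```

```text
{'time': 0.0, 'qpos': [71.463, 34.385, -0.147, 91.68, 0.102, 54.023, -4.573], 'qvel': [-0.044, -0.097, 0.04, -0.015, 0.054, -0.011, 0.006], 'joint_efforts': [-0.001, -77.647, 1.564, -25.801, 0.012, 0.009, 0.0], 'ee_pos': [0.177, -0.703, 0.23], 'orientation': [-179.912, 0.006, 14.145], 'force': [-0.081, 0.799, -0.482], 'wrist_torque': [0.007, -0.004, 0.023], 'grasp_force': 0.0, 'finger_gap': 0.085}
top dict_keys(['fovy', 'cx', 'cy', 'camera_from_world'])
board 0.71 [334. 186.] [[0.539, -0.327, 0.015], [0.621, -0.202, 0.021], [0.706, -0.078, 0.025]]
canister_a 0.79 [321. 266.] [[0.392, -0.188, 0.014], [0.42, -0.155, 0.101], [0.446, -0.13, 0.123]]
canister_a 0.77 [262. 246.] [[0.438, -0.048, 0.045], [0.466, -0.022, 0.102], [0.494, 0.007, 0.123]]
canister_a 0.62 [382. 270.] [[0.396, -0.32, 0.013], [0.422, -0.284, 0.101], [0.451, -0.265, 0.123]]
press_a 0.7 [260. 248.] [[0.445, -0.031, 0.111], [0.465, -0.02, 0.118], [0.485, -0.009, 0.124]]
press_a 0.62 [324. 271.] [[0.401, -0.176, 0.1], [0.418, -0.158, 0.117], [0.435, -0.141, 0.124]]
press_a 0.56 [390. 267.] [[0.407, -0.317, 0.102], [0.42
[... 648 characters left out ...]
, [0.447, -0.263, 0.118]]
canister_a 0.64 [286. 260.] [[0.436, -0.047, -0.001], [0.457, -0.001, 0.077], [0.491, 0.012, 0.12]]
press_a 0.69 [289. 237.] [[0.443, -0.028, 0.109], [0.463, -0.015, 0.116], [0.483, -0.005, 0.122]]
press_a 0.58 [343. 207.] [[0.4, -0.174, 0.11], [0.415, -0.153, 0.116], [0.432, -0.139, 0.122]]
press_a 0.56 [368. 169.] [[0.406, -0.477, -0.001], [0.421, -0.295, 0.114], [0.473, -0.275, 0.121]]
shaker 0.92 [254. 329.] [[0.422, 0.118, 0.004], [0.434, 0.14, 0.055], [0.454, 0.149, 0.088]]
shaker 0.3 [344. 205.] [[0.399, -0.176, 0.099], [0.417, -0.153, 0.116], [0.437, -0.138, 0.122]]
lemon 0.65 [192. 323.] [[0.513, 0.155, -0.001], [0.535, 0.183, 0.044], [0.566, 0.201, 0.055]]
```

View pics/1.png

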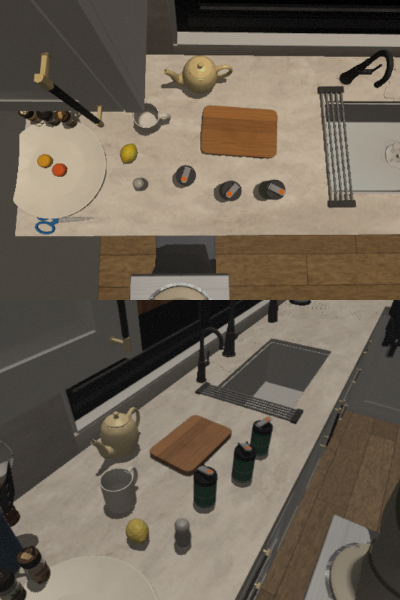

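The view shows three canisters left of and below the board, with mug, lemon and shaker well to the left. In the half-scale top view the pads are at about (182,178), (236,193) and (280,190).

```bash
python3 - <<'E'
from h import *
from scipy.optimize import least_squares
for cam in ["top","side"]:
    p,d=camera(cam); hsv=cv2.cvtColor(p,cv2.COLOR_RGB2HSV)
    for r in silhouettes(cam,"canister_a"):
        if r["score"]<.3: continue
        m=cv2.dilate(r["pixels"].astype(np.uint8),np.ones((5,5)))
        v,u=np.nonzero(m&(d>0)); W=world(cam,np.c_[u,v],d); h=hsv[v,u]
        lid=W[(W[:,2]>.092)&(W[:,2]<.104)][:,:2].astype(np.float32)
        (c,rad)=cv2.minEnclosingCircle(lid)
        o=W[(h[:,0]<14)&(h[:,1]>130)&(h[:,2]>90)&(W[:,2]>.1)]
        lev=W[W[:,2]>.108]
        side=W[(W[:,2]>.02)&(W[:,2]<.095)]
        fit=least_squares(lambda q:np.hypot(*(side[:,:2]-q).T)-.031,c,loss="soft_l1",f_scale=.002).x if len(side)>30 else 0
        print(cam,np.round(c,4),round(rad,4),"side",np.round(fit,4),"pad",np.round(np.median(o,axis=0),4),len(o),"lever",np.round(lev.mean(0),4))
E
```

```text
top [ 0.4204 -0.1603] 0.0308 side [ 0.4202 -0.1606] pad [ 0.4117 -0.1519  0.1208] 38 lever [ 0.421  -0.1609  0.1168]
top [ 0.4678 -0.0202] 0.0308 side 0 pad [ 0.4561 -0.0159  0.1213] 38 lever [ 0.469  -0.0209  0.1166]
top [ 0.4235 -0.2953] 0.031 side [ 0.4235 -0.296 ] pad [ 0.4178 -0.308   0.1212] 41 lever [ 0.4241 -0.2939  0.1165]
side [ 0.418  -0.1581] 0.0315 side [ 0.419  -0.1598] pad [ 0.4099 -0.1502  0.119 ] 19 lever [ 0.4168 -0.1549  0.1157]
side [ 0.4137 -0.2386] 0.0855 side [ 0.4044 -0.2428] pad [ 0.4158 -0.3048  0.1193] 23 lever [ 0.4206 -0.2903  0.1146]
side [ 0.4657 -0.0183] 0.0313 side [ 0.4669 -0.0194] pad [ 0.4542 -0.0142  0.1194] 26 lever [ 0.4644 -0.0159  0.1155]
```

Request:
jog_arm:
  commands:
    - [0, 0, 0, 0, 0, 8.5, 0.085]
    - [0, 0, 0, 0, 0, 5.65, 0.085]
    - [0.022, -0.037, 0, 0, 0, 0, 0.085]
    - [0.022, -0.037, 0, 0, 0, 0, 0.085]
    - [0.022, -0.037, 0, 0, 0, 0, 0.085]
  grip_force: 30

```text
time: 1.4
ee_pos: [0.2437, -0.5908, 0.2312]
orientation: [180.0, -0.0, -0.0]
force: [0.6, 0.1, 0.9]
finger_gap: 0.0848
grasp_force: 0.0
```

Request:
jog_arm:
  commands:
    - [0.023, -0.037, 0, 0, 0, 0, 0.085]
    - [0.022, -0.037, 0, 0, 0, 0, 0.085]
    - [0.023, -0.037, 0, 0, 0, 0, 0.085]
    - [0.022, -0.037, 0, 0, 0, 0, 0.085]
    - [0.023, -0.037, 0, 0, 0, 0, 0.085]

```text
time: 1.9
ee_pos: [0.3568, -0.4056, 0.2315]
orientation: [180.0, -0.0, -0.0]
force: [-0.2, -0.3, -0.6]
finger_gap: 0.085
grasp_force: 0.0
```

Request:
jog_arm:
  commands:
    - [0.022, -0.037, 0, 0, 0, 0, 0.085]
    - [0.022, -0.037, 0, 0, 0, 0, 0.085]
    - [0, 0, 0, 0, 0, 0, 0.085]
    - [0, 0, 0, 0, 0, 0, 0.085]
    - [0, 0, 0, 0, 0, 0, 0.085]

```text
time: 2.4
ee_pos: [0.3996, -0.3341, 0.2314]
orientation: [180.0, 0.0, -0.1]
force: [-0.4, -0.6, 0.1]
finger_gap: 0.085
grasp_force: 0.0
```

Request:
jog_arm:
  commands:
    - [0.024, -0.039, 0, 0, 0, 0, 0.085]
    - [0, 0, 0.03, 0, 0, 0, 0.085]
    - [0, 0, 0.02, 0, 0, 0, 0.085]
    - [0, 0, 0, 0, 0, 0, 0.085]
    - [0, 0, 0, 0, 0, 0, 0.085]

```text
time: 2.9
ee_pos: [0.4235, -0.2953, 0.1814]
orientation: [-180.0, 0.1, -0.1]
force: [0.8, -0.4, 0.3]
finger_gap: 0.0848
grasp_force: 0.0
```

Request:
jog_arm:
  commands:
    - [0, 0, 0.03, 0, 0, 0, 0.085]
    - [0, 0, 0.03, 0, 0, 0, 0.085]
    - [0, 0, 0.03, 0, 0, 0, 0.085]
    - [0, 0, 0.029, 0, 0, 0, 0.085]
    - [0, 0, 0, 0, 0, 0, 0.085]

```text
time: 3.4
ee_pos: [0.4232, -0.2944, 0.0606]
orientation: [-179.9, 0.2, -0.1]
force: [-0.5, -0.3, 0.3]
finger_gap: 0.085
grasp_force: 0.0
```

Request:
jog_arm:
  commands:
    - [0, 0, 0, 0, 0, 0, 0.075]
    - [0, 0, 0, 0, 0, 0, 0.07]
    - [0, 0, 0, 0, 0, 0, 0.066]
    - [0, 0, 0, 0, 0, 0, 0.055]
    - [0, 0, 0, 0, 0, 0, 0.055]
  grip_force: 30

```text
time: 3.9
ee_pos: [0.4249, -0.2946, 0.064]
orientation: [179.9, -0.1, 0.0]
force: [-0.7, 0.1, 10.7]
finger_gap: 0.0608
grasp_force: 30.2
```

Request:
jog_arm:
  commands:
    - [0, 0, -0.006, 0, 0, 0, 0.055]
    - [0, 0, -0.008, 0, 0, 0, 0.055]
    - [0, 0, -0.008, 0, 0, 0, 0.055]
    - [0, 0, -0.008, 0, 0, 0, 0.055]
    - [0, 0, 0, 0, 0, 0, 0.055]

```text
time: 4.4
ee_pos: [0.4246, -0.2943, 0.0935]
orientation: [180.0, -0.1, -0.0]
force: [0.1, -0.2, -6.3]
finger_gap: 0.0611
grasp_force: 35.6
```

Request:
jog_arm:
  commands:
    - [0, 0, 0, 0, 0, 0, 0.055]
    - [0, 0, 0, 0, 0, 0, 0.055]
    - [0, 0, 0, 0, 0, 0, 0.055]
    - [0, 0, 0, 0, 0, 0, 0.055]
    - [0, 0, 0, 0, 0, 0, 0.055]

```text
time: 4.9
ee_pos: [0.424, -0.294, 0.092]
orientation: [-180.0, 0.0, -0.0]
force: [-0.9, 0.4, -6.4]
finger_gap: 0.061
grasp_force: 35.6
```

```bash
python3 - <<'E'
from h import *
z=[]
for i in range(4):
    p,d=camera("wrist"); z.append(sense()["force"][2])
print(np.round(z,2)); cv2.imwrite("pics/2.png",p[:,:,::-1])
E
```

```text
[-6.01 -6.7  -6.6  -7.03]
```

View pics/2.png

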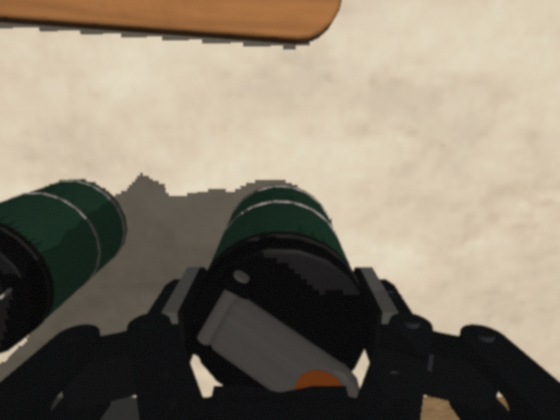

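The wrist view shows the canister held upright with its lever clear of the gripper: pad at about (320,382), lever hinge near (215,320). The reading of about 6.5 N means 0.66 kg, so this one is full (the empty ones are below 4.1 N). I'll carry it to the board.

Request:
jog_arm:
  commands:
    - [0, 0, -0.02, 0, 0, 0, 0.055]
    - [0, 0, -0.02, 0, 0, 0, 0.055]
    - [0.015, -0.007, 0, 0, 0, 0, 0.055]
    - [0.025, -0.012, 0, 0, 0, 0, 0.055]
    - [0.03, -0.014, 0, 0, 0, 0, 0.055]

```text
time: 5.6
ee_pos: [0.4944, -0.261, 0.1322]
orientation: [180.0, 0.0, -0.1]
force: [0.7, -0.6, -6.4]
finger_gap: 0.0612
grasp_force: 38.3
```

Request:
jog_arm:
  commands:
    - [0.03, -0.014, 0, 0, 0, 0, 0.055]
    - [0.03, -0.014, 0, 0, 0, 0, 0.055]
    - [0.03, -0.014, 0, 0, 0, 0, 0.055]
    - [0.025, -0.012, 0, 0, 0, 0, 0.055]
    - [0.01, -0.006, 0, 0, 0, 0, 0.055]

```text
time: 6.1
ee_pos: [0.6223, -0.1981, 0.1315]
orientation: [-179.9, -0.1, 0.2]
force: [-0.2, -0.1, -6.0]
finger_gap: 0.0608
grasp_force: 38.3
```

Request:
jog_arm:
  commands:
    - [0, 0, 0, 0, 0, 0, 0.055]
    - [0, 0, 0.01, 0, 0, 0, 0.055]
    - [0, 0, 0.01, 0, 0, 0, 0.055]
    - [0, 0, 0.01, 0, 0, 0, 0.055]
    - [0, 0, 0.005, 0, 0, 0, 0.055]

```text
time: 6.6
ee_pos: [0.6178, -0.2016, 0.0956]
orientation: [-180.0, 0.1, -0.1]
force: [-1.6, -0.1, -7.0]
finger_gap: 0.061
grasp_force: 38.3
```

Request:
jog_arm:
  commands:
    - [0, 0, 0.002, 0, 0, 0, 0.055]
    - [0, 0, 0.002, 0, 0, 0, 0.055]
    - [0, 0, 0.001, 0, 0, 0, 0.055]
    - [0, 0, 0, 0, 0, 0, 0.055]
    - [0, 0, 0, 0, 0, 0, 0.055]

```text
time: 7.1
ee_pos: [0.6194, -0.2011, 0.0926]
orientation: [180.0, -0.0, -0.0]
force: [0.1, 0.8, -6.5]
finger_gap: 0.0611
grasp_force: 38.3
```

```bash
python3 - <<'E'
from h import *
p,d=camera("side"); s=sense(); print(s["ee_pos"],s["force"])
r=max(silhouettes("side","canister_a"),key=lambda r:np.median(world("side",np.argwhere(r["pixels"])[:,::-1],d)[:,0]))
W=world("side",np.argwhere(r["pixels"])[:,::-1],d); print(np.percentile(W,[1,50,99],axis=0).round(4))
cv2.imwrite("pics/3.png",p[100:300,150:450,::-1].repeat(2,0).repeat(2,1))
E
```

```text
[ 0.61932533 -0.20109361  0.09254641] [-0.23380198  0.36019184 -6.18611238]
[[ 0.585  -0.233   0.0201]
 [ 0.6004 -0.1836  0.086 ]
 [ 0.6556 -0.169   0.1493]]
```

View pics/3.png

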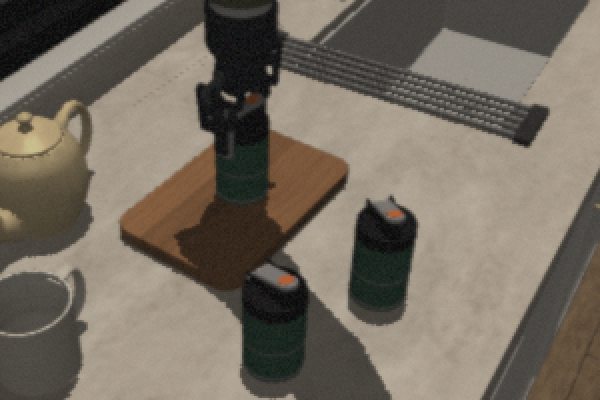

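The canister hangs over the board, its base a few mm above it at about (243,198) in the crop. I'll lower it slowly.

Request:
jog_arm:
  commands:
    - [0, 0, 0.001, 0, 0, 0, 0.055]
    - [0, 0, 0.001, 0, 0, 0, 0.055]
    - [0, 0, 0.001, 0, 0, 0, 0.055]
    - [0, 0, 0.001, 0, 0, 0, 0.055]
    - [0, 0, 0.001, 0, 0, 0, 0.055]

```text
time: 7.7
ee_pos: [0.6192, -0.2011, 0.0871]
orientation: [-180.0, 0.0, -0.0]
force: [-0.7, -0.1, -6.4]
finger_gap: 0.0609
grasp_force: 38.3
```

Request:
jog_arm:
  commands:
    - [0, 0, 0.001, 0, 0, 0, 0.055]
    - [0, 0, 0.001, 0, 0, 0, 0.055]
    - [0, 0, 0, 0, 0, 0, 0.055]
    - [0, 0, 0, 0, 0, 0, 0.055]
    - [0, 0, 0, 0, 0, 0, 0.055]

```text
time: 8.2
ee_pos: [0.6192, -0.2011, 0.0852]
orientation: [180.0, 0.0, -0.0]
force: [-0.8, -0.2, -7.1]
finger_gap: 0.0612
grasp_force: 38.3
```

Request:
jog_arm:
  commands:
    - [0, 0, 0.001, 0, 0, 0, 0.055]
    - [0, 0, 0, 0, 0, 0, 0.055]
    - [0, 0, 0.0005, 0, 0, 0, 0.055]
    - [0, 0, 0, 0, 0, 0, 0.055]
    - [0, 0, 0, 0, 0, 0, 0.055]

```text
time: 8.7
ee_pos: [0.6193, -0.2011, 0.0851]
orientation: [180.0, -0.0, -0.0]
force: [-4.7, 2.1, 10.3]
finger_gap: 0.0611
grasp_force: 39.7
```

Request:
jog_arm:
  commands:
    - [0, 0, -0.0007, 0, 0, 0, 0.055]
    - [0, 0, 0, 0, 0, 0, 0.064]
    - [0, 0, 0, 0, 0, 0, 0.07]
    - [0, 0, 0, 0, 0, 0, 0.085]
    - [0, 0, 0, 0, 0, 0, 0.085]

```text
time: 9.2
ee_pos: [0.6194, -0.2012, 0.0845]
orientation: [180.0, -0.0, -0.0]
force: [0.5, -0.3, 0.5]
finger_gap: 0.0851
grasp_force: 0.0
```

Request:
jog_arm:
  commands:
    - [0, 0, 0, 0, 0, 0, 0.085]
    - [0, 0, -0.02, 0, 0, 0, 0.085]
    - [0, 0, -0.04, 0, 0, 0, 0.085]
    - [0, 0, -0.04, 0, 0, 0, 0.085]
    - [0, 0, -0.04, 0, 0, 0, 0.085]

```text
time: 9.7
ee_pos: [0.619, -0.2011, 0.2258]
orientation: [-180.0, 0.0, -0.0]
force: [1.0, 0.3, -0.5]
finger_gap: 0.0852
grasp_force: 0.0
```

Request:
jog_arm:
  commands:
    - [-0.03, 0, -0.01, 0, 0, 0, 0]
    - [-0.04, 0, 0, 0, 0, 0, 0]
    - [-0.04, 0, 0, 0, 0, 0, 0]
    - [0, 0, 0, 0, 0, 0, 0]
    - [0, 0, 0, 0, 0, 0, 0]

```text
time: 10.2
ee_pos: [0.509, -0.2013, 0.235]
orientation: [180.0, -0.1, -0.0]
force: [1.3, -0.2, -0.0]
finger_gap: 0.0117
grasp_force: 0.0
```

```bash
cat > pad.py <<'E'
from h import *
s=sense(); print(np.round(s["ee_pos"],4),np.round(s["orientation"],2))
for cam in ["top","side","wrist"]:
    cal=calibration(cam); p,d=camera(cam); hsv=cv2.cvtColor(p,cv2.COLOR_RGB2HSV)
    v,u=np.nonzero((hsv[...,0]<14)&(hsv[...,1]>130)&(hsv[...,2]>60)&(d>0)); W=world(cam,np.c_[u,v],d,cal)
    o=W[(np.abs(W[:,0]-.62)<.045)&(np.abs(W[:,1]+.2)<.045)&(W[:,2]>.12)]
    v,u=np.nonzero(d>0); A=world(cam,np.c_[u,v],d,cal)
    lid=A[(np.hypot(A[:,0]-.619,A[:,1]+.201)<.045)&(A[:,2]>.113)&(A[:,2]<.126)]
    c=cv2.minEnclosingCircle(lid[:,:2].astype(np.float32)) if len(lid) else 0
    print(cam,len(o),np.median(o,axis=0).round(4) if len(o) else 0,"lid",np.round(c[0],4) if c else 0,c[1] if c else 0)
    cv2.imwrite(f"pics/{cam}.png",p[:,:,::-1])
E
python3 pad.py; cd pics; python3 -c "
import cv2,numpy as np
cv2.imwrite('4.png',np.hstack([cv2.imread('wrist.png')[::1,::1],cv2.imread('side.png')[60:480,150:390][:360].copy() if 0 else cv2.imread('side.png')[:,160:400]]))"
```

```text
[ 0.509  -0.2013  0.235 ] [ 1.7999e+02 -6.0000e-02 -5.0000e-02]
top 33 [ 0.6123 -0.2129  0.1431] lid [ 0.6169 -0.2016] 0.03108205646276474
side 22 [ 0.6105 -0.211   0.1401] lid [ 0.6153 -0.2011] 0.03252862021327019
wrist 497 [ 0.6103 -0.2106  0.1402] lid [ 0.6164 -0.1993] 0.03101341426372528
```

View pics/4.png

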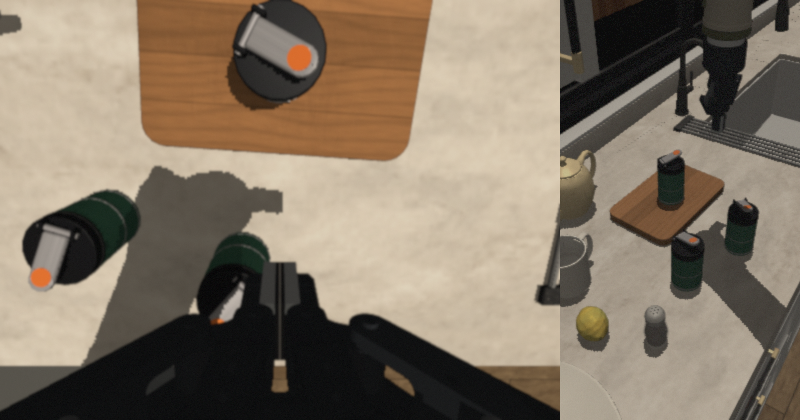

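The full canister stands upright in the middle of the board with the gripper free; its pad is at wrist pixel (299,58), and the other two canisters are still standing. The three cameras agree on the pad to 2 mm, so I'll move above it.

Request:
jog_arm:
  commands:
    - [0.035, 0.003, 0, 0, 0, 0, 0]
    - [0.037, 0.004, 0, 0, 0, 0, 0]
    - [0.03, 0.003, 0, 0, 0, 0, 0]
    - [0, 0, 0.04, 0, 0, 0, 0]
    - [0, 0, 0.02, 0, 0, 0, 0]
  grip_force: 30

```text
time: 10.85
ee_pos: [0.6123, -0.2103, 0.1715]
orientation: [-180.0, 0.1, 0.1]
force: [0.1, 0.1, -0.6]
finger_gap: -0.0003
grasp_force: 0.0
```

Request:
jog_arm:
  commands:
    - [0, 0, 0.02, 0, 0, 0, 0]
    - [0, 0, 0.008, 0, 0, 0, 0]
    - [0, 0, 0, 0, 0, 0, 0]
    - [0, 0, 0, 0, 0, 0, 0]
    - [0, 0, 0, 0, 0, 0, 0]

```text
time: 11.35
ee_pos: [0.6119, -0.2113, 0.1475]
orientation: [180.0, -0.1, -0.0]
force: [0.3, 0.9, 0.8]
finger_gap: -0.0
grasp_force: 0.0
```

```bash
python3 pad.py; cd pics; python3 -c "
import cv2,numpy as np
cv2.imwrite('5.png',np.hstack([cv2.imread('wrist.png'),cv2.resize(cv2.imread('side.png')[110:250,230:310],(240,420))]))"
```

```text
[ 0.6119 -0.2113  0.1475] [ 1.7997e+02 -9.0000e-02 -0.0000e+00]
top 1 [ 0.62   -0.1757  0.2871] lid [ 0.6157 -0.2012] 0.030643461272120476
side 6 [ 0.6096 -0.2094  0.1396] lid [ 0.6147 -0.1995] 0.03234404698014259
wrist 32 [ 0.617  -0.2116  0.1394] lid [ 0.6171 -0.1996] 0.030990831553936005
```

View pics/5.png

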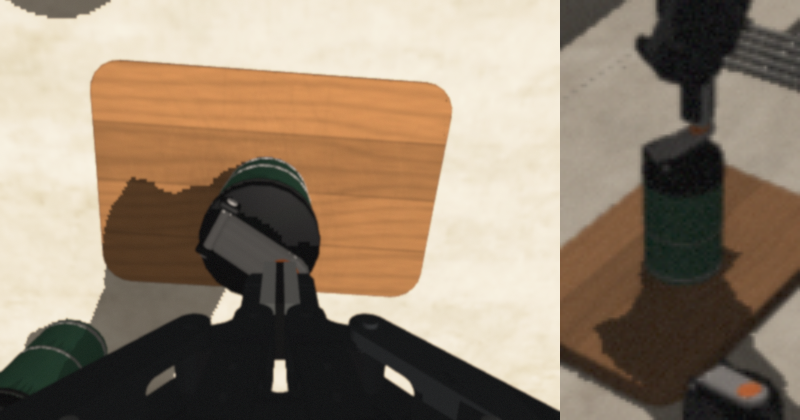

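The fingertips are centred over the pad, which is just visible at (281,261), about 7 mm above it. Now the first stroke.

Request:
jog_arm:
  commands:
    - [0, 0, 0.006, 0, 0, 0, 0]
    - [0, 0, 0.004, 0, 0, 0, 0]
    - [0, 0, 0.004, 0, 0, 0, 0]
    - [0, 0, 0.003, 0, 0, 0, 0]
    - [0, 0, 0, 0, 0, 0, 0]

```text
time: 12.0
ee_pos: [0.611, -0.2132, 0.131]
orientation: [179.9, -0.1, -0.1]
force: [-5.0, -3.3, 15.8]
finger_gap: 0.0
grasp_force: 7.8
```

Request:
jog_arm:
  commands:
    - [0, 0, 0.0005, 0, 0, 0, 0]
    - [0, 0, 0, 0, 0, 0, 0]
    - [0, 0, 0.0003, 0, 0, 0, 0]
    - [0, 0, 0, 0, 0, 0, 0]
    - [0, 0, 0, 0, 0, 0, 0]

```text
time: 12.5
ee_pos: [0.6111, -0.2133, 0.1309]
orientation: [179.9, -0.1, -0.1]
force: [-6.3, -3.2, 22.2]
finger_gap: 0.0002
grasp_force: 10.9
```

Firmly on the stop: the force climbs with no travel. Up and repeat.

Request:
jog_arm:
  commands:
    - [0, 0, -0.005, 0, 0, 0, 0]
    - [0, 0, -0.006, 0, 0, 0, 0]
    - [0, 0, -0.008, 0, 0, 0, 0]
    - [0, 0, 0, 0, 0, 0, 0]
    - [0, 0, 0, 0, 0, 0, 0]

```text
time: 13.0
ee_pos: [0.611, -0.211, 0.1474]
orientation: [-180.0, 0.0, -0.0]
force: [-0.4, 0.0, 0.1]
finger_gap: -0.0
grasp_force: 0.0
```

```bash
python3 pad.py; cd pics; python3 -c "
import cv2,numpy as np
cv2.imwrite('6.png',np.hstack([cv2.imread('wrist.png'),cv2.resize(cv2.imread('side.png')[110:250,230:310],(240,420))]))"
```

```text
[ 0.611  -0.211   0.1474] [-1.7999e+02  2.0000e-02 -0.0000e+00]
top 5 [ 0.6042 -0.2236  0.1558] lid [ 0.6162 -0.2016] 0.03092256560921669
side 7 [ 0.6098 -0.2093  0.1394] lid [ 0.6151 -0.1985] 0.03147927671670914
wrist 70 [ 0.6163 -0.2115  0.1392] lid [ 0.6168 -0.1993] 0.031032077968120575
```

View pics/6.png

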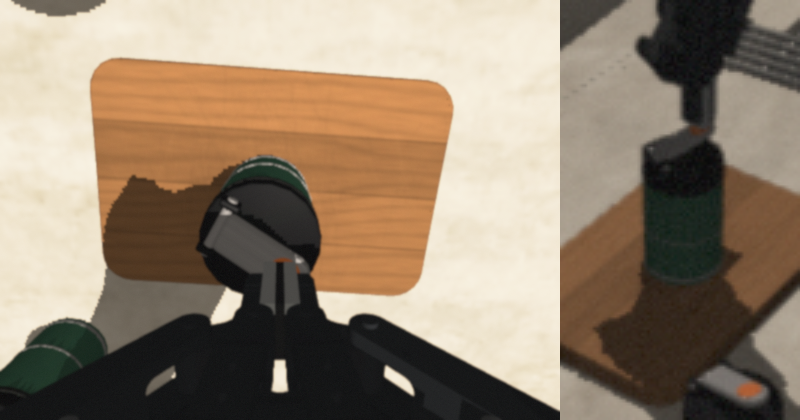

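The lever is back up with the pad at (281,261), and the canister hasn't moved. Now strokes two and three.

Request:
jog_arm:
  commands:
    - [0, 0, 0.006, 0, 0, 0, 0]
    - [0, 0, 0.004, 0, 0, 0, 0]
    - [0, 0, 0.004, 0, 0, 0, 0]
    - [0, 0, 0.0035, 0, 0, 0, 0]
    - [0, 0, 0.0005, 0, 0, 0, 0]

```text
time: 13.65
ee_pos: [0.6107, -0.213, 0.1309]
orientation: [179.9, -0.0, -0.1]
force: [-6.3, -3.5, 21.7]
finger_gap: -0.0001
grasp_force: 10.6
```

Request:
jog_arm:
  commands:
    - [0, 0, 0.0003, 0, 0, 0, 0]
    - [0, 0, 0, 0, 0, 0, 0]
    - [0, 0, 0, 0, 0, 0, 0]
    - [0, 0, 0, 0, 0, 0, 0]
    - [0, 0, 0, 0, 0, 0, 0]

```text
time: 14.15
ee_pos: [0.6107, -0.213, 0.1309]
orientation: [179.9, -0.0, -0.1]
force: [-5.8, -2.9, 19.3]
finger_gap: 0.0003
grasp_force: 10.0
```

Request:
jog_arm:
  commands:
    - [0, 0, -0.005, 0, 0, 0, 0]
    - [0, 0, -0.006, 0, 0, 0, 0]
    - [0, 0, -0.0075, 0, 0, 0, 0]
    - [0, 0, 0, 0, 0, 0, 0]
    - [0, 0, 0, 0, 0, 0, 0]

```text
time: 14.65
ee_pos: [0.611, -0.2109, 0.1475]
orientation: [-180.0, 0.0, 0.0]
force: [-0.5, -0.4, -0.3]
finger_gap: -0.0001
grasp_force: 0.0
```

Request:
jog_arm:
  commands:
    - [0, 0, 0.006, 0, 0, 0, 0]
    - [0, 0, 0.004, 0, 0, 0, 0]
    - [0, 0, 0.004, 0, 0, 0, 0]
    - [0, 0, 0.0035, 0, 0, 0, 0]
    - [0, 0, 0.0005, 0, 0, 0, 0]

```text
time: 15.15
ee_pos: [0.6106, -0.2129, 0.1309]
orientation: [179.9, 0.0, -0.1]
force: [-7.3, -3.2, 21.2]
finger_gap: -0.0003
grasp_force: 10.7
```

Request:
jog_arm:
  commands:
    - [0, 0, 0.0003, 0, 0, 0, 0]
    - [0, 0, 0, 0, 0, 0, 0]
    - [0, 0, 0, 0, 0, 0, 0]
    - [0, 0, 0, 0, 0, 0, 0]
    - [0, 0, 0, 0, 0, 0, 0]

```text
time: 15.65
ee_pos: [0.6106, -0.213, 0.1309]
orientation: [179.9, -0.0, -0.1]
force: [-6.0, -3.5, 20.5]
finger_gap: 0.0001
grasp_force: 10.2
```

Request:
jog_arm:
  commands:
    - [0, 0, -0.005, 0, 0, 0, 0]
    - [0, 0, -0.006, 0, 0, 0, 0]
    - [0, 0, -0.0075, 0, 0, 0, 0]
    - [0, 0, 0, 0, 0, 0, 0]
    - [0, 0, 0, 0, 0, 0, 0]

```text
time: 16.15
ee_pos: [0.6109, -0.2109, 0.1476]
orientation: [-180.0, 0.0, -0.0]
force: [-0.0, -0.3, -0.4]
finger_gap: 0.0001
grasp_force: 0.0
```

Request:
jog_arm:
  commands:
    - [0, 0, -0.02, 0, 0, 0, 0]
    - [0, 0, -0.04, 0, 0, 0, 0]
    - [0, 0, -0.04, 0, 0, 0, 0]
    - [0, 0, 0, 0, 0, 0, 0]
    - [0, 0, 0, 0, 0, 0, 0]

```text
time: 16.65
ee_pos: [0.6112, -0.2111, 0.2483]
orientation: [180.0, -0.1, -0.0]
force: [-0.1, 0.8, -0.7]
finger_gap: -0.0
grasp_force: 0.0
```

```bash
python3 pad.py; cp pics/side.png pics/7.png
```

```text
[ 0.6112 -0.2111  0.2483] [ 1.7999e+02 -5.0000e-02 -0.0000e+00]
top 45 [ 0.6074 -0.2118  0.1431] lid [ 0.6171 -0.2018] 0.03099859319627285
side 20 [ 0.6098 -0.2115  0.1399] lid [ 0.6171 -0.1989] 0.03250502794981003
wrist 345 [ 0.6105 -0.2108  0.1403] lid [ 0.6165 -0.1994] 0.031088272109627724
```

View pics/7.png

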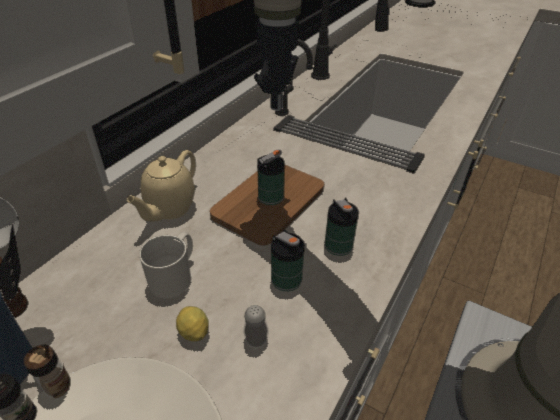

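The full canister stands upright on the board at (271,180) with its lever raised. The other two at (287,262) and (341,227) and the bystanders are untouched, and the gripper is clear.

```bash
python3 -c "
from cell import *
print(hand_in())"
```

```text
the job is handed in; nothing more can be done
None
```

The job is handed in: I found the full canister by weight (about 6.5 N, so about 0.66 kg), set it upright on the board, let go and pumped its lever through three full strokes; the other two canisters, mug, shaker and lemon were left untouched.

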